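Hook the homogeniser drive onto the spring balancer

ROBOT

A 6-joint arm with a two-finger parallel gripper is mounted at the origin on a cart in front of the work surface, level with it; the furniture and walls round the work are solid. World frame = base frame: x ahead of the robot, y to its left, z up, the work surface at z = 0. Lengths are in m, angles in degrees, forces in N, time in s.
With the tool pointing down it reaches from about 0.35 to 0.875 m from the base axis. Payload 4.2 kg.
Tool frame: the origin (TCP) lies on the front face of the gripper's body, between the roots of the fingers; the fingertips stand 70 mm ahead of it and the grasp point (between the pads) lies 51 mm ahead of it; z points along the fingers, y is the line along which they close (so a half turn about z gives the same grasp; the last joint's range is limited). The gripper opens to 87 mm and grips with 3 to 60 N. Pads are 19 mm wide; open, the fingers measure 117 mm over their backs; the gripper's body (75 mm by 190 mm) begins 51 mm behind the grasp point.
Start: joints at [79.274, 22.042, 0.453, 0, -68.411, -14.817], TCP at [0.269, 0.564, 0.292] pointing down, gripper open.
Joint ranges: [-179.83, 179.83], [-69.29, 118.12], [-61.27, 80.66], [-181.25, 117.63], [-171.15, -9.14], [-177.46, 177.46]. Speed limits (degrees/s): [159.86, 159.86, 180, 180, 180, 180].

INTERFACE

Orientations are given as a 3x3 rotation matrix whose columns are the frame's x, y, z axes.
In Python, from station import r gives the robot as it stands.
- The arm moves only by the shell command python3 -m pendant 'ROWS' [OPENING]. ROWS is JSON, a list of rows, each a list of 2 entries, a list of its own where there are three numbers: the shift along the tool's x, y, z in mm, then the turn, a rotation vector about the tool's x, y, z in rad. A call has 1 to 10 rows; each row is the pose to reach, as a shift and turn from the pose commanded when the call began, along the tool's axes at that moment; what a row does not reach only later rows make up. A row lasts 1/10 s, in which the tool goes at most 50 mm and 8.59 degrees, less where a joint would pass 70% of its speed; a pose out of reach is approached as far as the arm can. A call with a gripper value outside its range is refused whole. OPENING is the opening, from 0 (shut) to 1 (fully open), set as the call begins (- or left out, the last holds). The fingers move at their own pace and stop on an object; the grip force is fixed at half the most. Time passes only in rows, so rows that repeat a pose let the fingers close. It gives the time, the measured TCP pose, the force, the opening and the grip force at its end, in the units of the state.
- r.sense(): the state, without advancing time (a new reading comes with each control period).
- r.capture(name): name is "side" or "top" or "wrist"; returns a dict with "frame" (384x512x3 uint8, red, green, blue), "vertical_fov" (degrees; the focal length in pixels is half the picture's height over the tangent of half this angle, whatever the lens; pixels are square), "cx", "cy" (the principal point, pixels), "rvec" (rotation vector, rad) and "tvec" (3), from world to camera coordinates, as OpenCV has them. Camera axes: x right, y down, z forward; pixel columns grow to the right and rows downward; lengths in m; the calibration is good to about 2 mm. A picture is of the moment at which its call begins. There is no depth.
- r.finish_job(): hands the job in; it is judged then, once.
The state is a dict: "time_s": time; "joints": joint angles; "joint_velocities": joint speeds; "effort": joint torques, N m; "tcp_pos": TCP position; "ee_rot": TCP orientation; "wrist_force": force on the tool from outside, world axes, zero at the start; "moment": the same for the moment, N m; "gripper_width": opening from 0.0 (shut) to 1.0 (fully open); "gripper_force": force on a finger pad.
Only numpy, scipy, OpenCV 4.12 (cv2) and the standard library are available. Lean on these libraries where they do the work, as an engineer would, in place of code of your own. Each camera call takes 0.05 s, during which the arm holds its last target. There are 200 camera calls.

TASK

Take the sprung hook by its upright grip, pull it down against its spring, slide it along its rail until the hook lies inside the loop on top of the homogeniser drive, and ease it up gently until it bears against the loop's top bar and the loop has taken over the spring's pull; only then let go, so that it stays hooked. Never let the pulled-down hook run up free, not even a little, or strike the loop, keep the drive standing in its cup without lifting it, and leave the flask, bottle and other loose things around where they are.

Things in the scene. Friction and masses are not known exactly. Their poses are not given: they have to be found in the camera images.
- stand: balancer stand fixed on the bench: grey base plate 110 x 360 mm with a low rail; origin at the centre of its underside, y axis along the rail, z up. On the rail slides a trolley with a mast 30 mm wide and 405 mm high whose front face is 104 mm behind the grip; the sprung hook carriage slides up and down the mast
- trolley (a joint): position of the trolley along the rail, 0 to 0.25 m, growing along the stand's +y; it stays where it is left (about 1.5 N of friction)
- hook (a joint): how far the hook is pulled down, 0 (fully up) to 0.085 m; a spring always pulls it up with 5.3 N at 0 growing to 6.4 N at 0.085 m (net of the carriage's own weight), damped by 150 N per m/s (pull slowly), so a freed hook runs up at about 0.04 m/s. The hook moves only up and down and along the rail
- hook_seat (a point): on the hook: where the centre of the loop's top bar lies when seated; axes as the stand's. Hook of 6 mm steel wire bent in the plane across the stand's x: its underside 9 mm below this point, the upturned tip's centre line 9 mm to +y (its end 7 mm above this point), shank 9 mm to -y, straight up to 42 mm above this point; 12 mm clear between tip and shank
- hook_grip (a point): point on the black upright grip of the hook carriage, 108 mm straight above hook_seat: grip 14 mm wide along the stand's y, 20 mm along its x, rising 17 mm above this point and reaching 27 mm below it, to a collar 20 x 26 mm; free from above and on both sides
- cup: grey round parking cup fixed on the bench, 58 mm across, 46 mm high with a 72 mm flange; origin at the centre of its underside, z up; its inner floor is 6 mm up, bore 50 mm
- drive_top (a point): centre of the drive's flat top; z along its axis. The loop stands over it, but is screwed in by an amount that differs and is not measured: the centre of its top bar is 61 to 81 mm above this point, the upper side of its bottom wire always 49 mm below that centre. Where the bar is must be felt
- erlenmeyer: loose conical glass flask 68 mm across, 113 mm high, a bystander; origin under its foot
- bottle_100: loose 56 mm bottle with a cap, 109 mm high, a bystander; origin under its foot
- petri_1: loose petri dish 61 mm across, 15 mm high, a bystander; origin under it
- label_tape: loose roll of tape 66 mm across, 19 mm high, a bystander; origin under it
- film_box: loose carton 120 x 60 x 58 mm, a bystander; origin under it
- homogeniser: white homogeniser drive: loose upright round body 54 mm across, 110 mm tall, 0.8 to 1.0 kg, standing in the cup with 1 mm play all round; origin under its foot. On top, centred, a steel loop of 6 mm wire in the drive's x-z plane: 34 mm clear along x, 46 mm high inside, straight level top bar along x. Turned at most 0.3 rad against the stand, so the hook enters moving along the stand's +y
Things that resemble listed ones, but are neither listed nor needed, are in the scene too. What is shaped like the cup but brown or purple is not meant. What is shaped like the homogeniser but red is not meant.

How it is judged (in metres and radians):
On the way, in this order (a step that is already met when the one before it is completed fails the run):
1. the hook is pulled down to where it can pass under the loop's top bar (value of joint hook above 0.046 m), for 0.1 s.
2. the hook lies inside the loop, below its top bar (value of joint hook above 0.014 m and y of drive_top in the frame of hook_seat between -0.008 and 0.008 m), for 0.1 s.
At the end, for the whole second after the job is handed in: The hook hangs in the loop: its seat lies within 8 mm (along the rail) of the drive's axis, the hook is 13 to 45 mm down and pulls on the loop with more than 2.5 N; the drive stands upright (within 0.12 rad) on the floor of its cup (within 2 mm), all at rest and released (contact force between stand and homogeniser above 2.5 N and value of joint hook between 0.013 and 0.045 m and y of drive_top in the frame of hook_seat between -0.008 and 0.008 m and z of drive_top in the frame of cup between 0.114 and 0.118 m and angle between drive_top's own z axis and vertical below 0.12 rad and linear speed of homogeniser below 0.02 m/s and velocity of joint hook between -0.02 and 0.02 m/s); the robot touches nothing.
It fails at once if the pulled-down hook is let go while the loop does not hold it (value of joint hook above 0.01 m and contact force between the fingers and stand below 0.3 N and contact force between stand and homogeniser below 0.3 N).
It fails at once if the hook strikes or strains the drive or its loop with more than 18 N (contact force between stand and homogeniser above 18 N).
It fails at once if the drive is lifted more than 2 mm off the floor of its cup (z of drive_top in the frame of cup above 0.118 m).
It fails at once if a bystander is moved by more than 20 mm (distance of any of erlenmeyer, bottle_100, petri_1, label_tape, film_box from where it was at the start of the episode above 0.02 m).
It also fails if it takes over 45 s, if anything falls off the work surface, if the arm or the gripper's body presses on something with over 40 N, if the wrist force passes 120 N, or if a joint passes its speed limit or range.

## Working session

There is one attempt and no reset: what is moved stays moved. The work goes in short steps, Python scripts to look and compute and a shell command to move; the robot and the scene stay as the last step left them, time stands still between calls to the robot, and variables do not carry over. Pictures are saved under pics/ and viewed, at most 10 in all, crops included, and the job is handed in when it is done.

```bash
mkdir -p pics; ls; cat > h.py <<'E'
import numpy as np, cv2, json
from station import r
def cap(n,save=None):
    c=r.capture(n); im=np.ascontiguousarray(c["frame"][:,:,::-1])
    f=192/np.tan(np.radians(c["vertical_fov"])/2)
    K=np.array([[f,0,c["cx"]],[0,f,c["cy"]],[0,0,1.]])
    R=cv2.Rodrigues(np.array(c["rvec"],float))[0]; t=np.array(c["tvec"],float)
    if save: cv2.imwrite("pics/"+save+".png",im); np.savez("pics/"+save+".npz",K=K,R=R,t=t)
    return im,K,R,t
def load(s):
    d=np.load("pics/"+s+".npz"); return cv2.imread("pics/"+s+".png"),d["K"],d["R"],d["t"]
def ray(cam,u,v):
    _,K,R,t=cam; d=R.T@np.linalg.inv(K)@np.array([u,v,1.]); return -R.T@t,d/np.linalg.norm(d)
def onplane(cam,u,v,z):
    o,d=ray(cam,u,v); return o+d*(z-o[2])/d[2]
def tri(c1,p1,c2,p2):
    o1,d1=ray(c1,*p1);o2,d2=ray(c2,*p2)
    s=np.linalg.lstsq(np.array([d1,-d2]).T,o2-o1,rcond=None)[0]
    a=o1+d1*s[0];b=o2+d2*s[1]; return (a+b)/2,np.linalg.norm(a-b)
def proj(cam,P):
    _,K,R,t=cam; p=K@(R@np.array(P)+t); return p[:2]/p[2]
E
python3 - <<'E'
from h import *
a=cap("side","side0");b=cap("top","top0")
for c in(a,b): print(c[1][0,0],(-c[2].T@c[3]).round(3),c[2][2].round(2))
s=r.sense();print(s["time_s"],s["tcp_pos"],np.round(s["ee_rot"],3),s["wrist_force"],s["gripper_width"])
E
```

```text
pics
490.2851109204346 [0.22  1.167 1.19 ] [ 0.18 -0.71 -0.68]
366.0152540002535 [0.315 0.11  1.107] [ 0.18  0.01 -0.98]
0.1 [0.2693083  0.56356683 0.29129485] [[ 0.902 -0.431 -0.001]
 [-0.431 -0.902 -0.002]
 [ 0.     0.002 -1.   ]] [ 1.5431839   0.21376215 -0.05721133] 0.9993349210758048
```

View pics/side0.png

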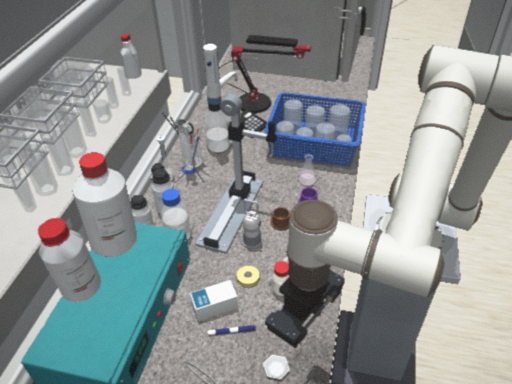

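View pics/top0.png

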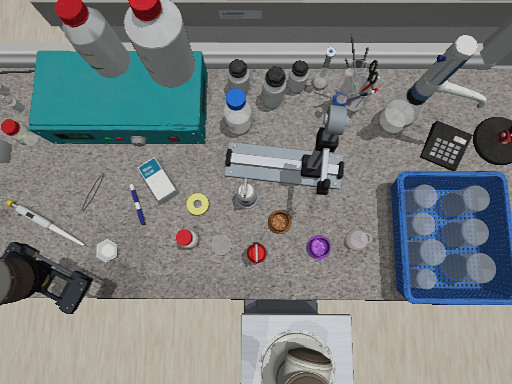

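The side view shows the stand at about (232,210), its trolley at the far end (240,185), and the white drive at (252,230). In the top view the stand is at (285,165), the grip near (323,185) and the white drive with its loop at (247,195).

Candidates in the top view:
- **Drive:** white at (247,195) or red at (257,253). The white one is meant.
- **Cups:** brown (280,222) and purple (319,247) are decoys. The grey cup under the white drive is meant.

I'll confirm this in one enlarged crop.

```bash
python3 - <<'E'
from h import *
a=load("side0")[0];b=load("top0")[0]
A=cv2.resize(a[85:260,185:285],None,fx=3.4,fy=3.4,interpolation=cv2.INTER_CUBIC)
B=cv2.resize(b[125:265,215:350],None,fx=3.3,fy=3.3,interpolation=cv2.INTER_CUBIC)
H=595;o=np.zeros((H,A.shape[1]+B.shape[1],3),np.uint8);o[:A.shape[0],:A.shape[1]]=A[:H];o[:B.shape[0],A.shape[1]:]=B;print(A.shape,B.shape)
cv2.imwrite("pics/crop1.png",o)
E
```

```text
(595, 340, 3) (462, 446, 3)
```

View pics/crop1.png

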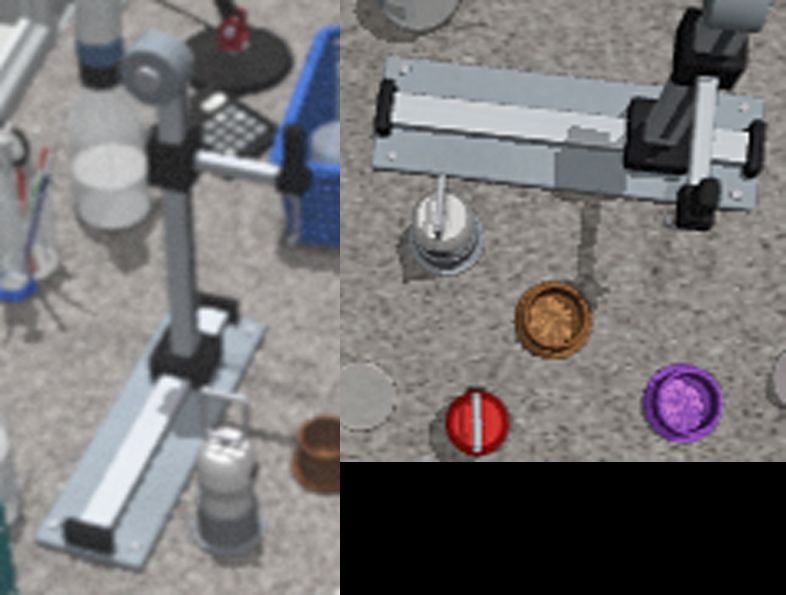

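The crop confirms it: the white drive stands in the grey flanged cup at crop (441,225), and the grip is the black upright at crop (697,205) top and (293,160) side. Next I measure.

```bash
python3 - <<'E'
from h import *
S=load("side0");T=load("top0")
t=lambda x,y:(215+(x-340)/3.3,125+y/3.3); s=lambda x,y:(185+x/3.4,85+y/3.4)
C=[onplane(T,*t(*p),.01) for p in((388,57),(373,168),(763,97),(755,208))]
print("plate",np.round(C,3)); c=np.mean(C,0)
ey=(C[0]+C[1]-C[2]-C[3])[:2];L=np.linalg.norm(ey)/2;ey/=np.linalg.norm(ey);ex=np.array([ey[1],-ey[0]])
print(c.round(3),L,"ey",ey.round(3),"yaw",np.degrees(np.arctan2(-ey[0],ey[1])))
g,e=tri(T,t(705,185),S,s(293,130));print("grip top",g.round(4),e)
d,e=tri(T,t(441,212),S,s(226,445));print("drive top",d.round(4),e)
for n,p in(("grip",g),("drive",d)):
    q=p[:2]-c[:2];print(n,"stand xy",(q@ex).round(4),(q@ey).round(4))
for n,p in(("cup in top at z0.04",t(446,238)),):print(n,onplane(T,*p,.008).round(4))
E
```

```text
plate [[ 0.666  0.199  0.01 ]
 [ 0.558  0.211  0.01 ]
 [ 0.628 -0.154  0.01 ]
 [ 0.522 -0.142  0.01 ]]
[0.594 0.029 0.01 ] 0.35507044414731287 ey [0.103 0.995] yaw -5.940713314841503
grip top [ 0.4738 -0.0354  0.3366] 0.003269213290750558
drive top [0.4965 0.1438 0.1111] 0.0033840298799815596
grip stand xy -0.1125 -0.0761
drive stand xy -0.1085 0.1046
cup in top at z0.04 [0.4929 0.1426 0.008 ]
```

```bash
python3 -m pendant '[[[0,0,-45],[0,0,0]],[[0,0,-90],[0,0,0]],[[0,0,-135],[0,0,0]],[[20,20,-180],[0,0,-0.05]],[[50,50,-180],[0,0,-0.1]],[[80,80,-180],[0,0,-0.15]],[[110,110,-180],[0,0,-0.2]],[[140,142,-180],[0,0,-0.25]],[[170,173,-180],[0,0,-0.3]],[[200,204,-180],[0,0,-0.342]]]' 1; python3 -m pendant '[[[20,0,0],[0,0,0]],[[40,10,0],[0,0,0]],[[60,20,0],[0,0,0]],[[60,20,0],[0,0,0]]]'; python3 -c "
from h import *
s=r.sense();print(np.round(s['ee_rot'],3),s['tcp_pos'],s['joints'])"
```

```text
time_s: 1.1
tcp_pos: [0.362, 0.2917, 0.4719]
ee_rot: [[0.995, -0.101, -0.0], [-0.101, -0.995, -0.0], [-0.0, 0.0, -1.0]]
wrist_force: [0.6, -0.8, -0.8]
gripper_width: 0.997
gripper_force: 0.0
time_s: 1.5
tcp_pos: [0.4208, 0.2664, 0.4713]
ee_rot: [[0.994, -0.107, -0.001], [-0.107, -0.994, -0.001], [-0.001, 0.002, -1.0]]
wrist_force: [-0.9, -0.2, -0.0]
gripper_width: 0.996
gripper_force: 0.0
[[ 0.994 -0.107 -0.001]
 [-0.107 -0.994 -0.001]
 [-0.001  0.002 -1.   ]] [0.42076259 0.26644882 0.47134515] [ 5.10587304e+01  5.14142591e+00  3.08746170e+00 -1.00018685e-03
 -8.80553060e+01  3.28162851e+01]
```

```bash
python3 -m pendant '[[[16,48,0],[0,0,0]],[[32,96,0],[0,0,0]],[[48,144,0],[0,0,0]],[[64,192,0],[0,0,0]],[[75,230,0],[0,0,0]],[[80,240,0],[0,0,0]],[[80,240,0],[0,0,0]]]'; python3 -c "
from h import *
c=cap('wrist','w1');print((-c[2].T@c[3]).round(3),c[2].round(2),c[1][0,0],proj(c,[.4738,-.0354,.337]),proj(c,[.4965,.1438,.116]))
cv2.imwrite('pics/w1b.png',cv2.resize(c[0],(800,600)))"
```

```text
time_s: 2.2
tcp_pos: [0.4742, 0.0197, 0.4719]
ee_rot: [[0.994, -0.106, -0.001], [-0.106, -0.994, 0.0], [-0.001, -0.0, -1.0]]
wrist_force: [-0.5, 0.3, -0.2]
gripper_width: 1.001
gripper_force: 0.0
[0.556 0.01  0.565] [[-0.11 -0.99 -0.  ]
 [-0.95  0.1   0.3 ]
 [-0.3   0.03 -0.95]] 285.7777105497568 [323.50398273 190.70978329] [178.93222903 143.72976327]
```

View pics/w1b.png

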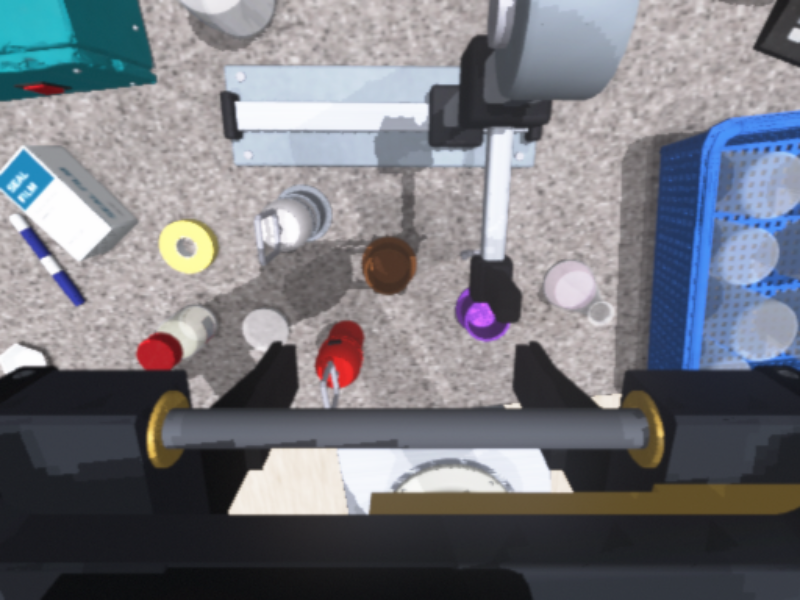

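The wrist view shows the grip top at about (505,297) in the enlarged picture, which is where I predicted it. The plate edge lies level, so the yaw is right. The reel on the mast at (565,50) is near the wrist camera, so I check that clearance.

```bash
python3 - <<'E'
from h import *
S=load("side0");T=load("top0");W=load("w1")
t=lambda x,y:(215+(x-340)/3.3,125+y/3.3); s=lambda x,y:(185+x/3.4,85+y/3.4); w=lambda x,y:(x/1.5625,y/1.5625)
def onx(cam,p,y):
    o,d=ray(cam,*p); return o+d*(y-o[1])/d[1]
for y in(-.06,-.03,0): print(y,"side reel right",onx(S,s(192,70),y).round(3),"top",onx(S,s(155,32),y).round(3),"bottom",onx(S,s(165,105),y).round(3))
for z in(.39,.42,.45,.48): print(z,"wrist reel low edge",onplane(W,*w(565,98),z).round(3),"L",onplane(W,*w(500,70),z).round(3),"R",onplane(W,*w(630,50),z).round(3))
print("grip top wrist corners @.337",[onplane(W,*w(*p),.337).round(4) for p in((472,287),(518,287),(515,260),(475,260),(520,318),(495,322))])
print("grip tri",tri(W,w(495,275),T,t(705,185)))
for p in((262,215),(262,262),(277,212)):print("loop bar?",[onplane(W,*w(*p),z).round(3).tolist() for z in(.177,.197)])
print(r.sense()['joints'])
E
python3 - <<'E'
import cv2
a=cv2.imread('pics/w1.png')[90:215,150:345]
cv2.imwrite('pics/crop2.png',cv2.resize(a,None,fx=4,fy=4,interpolation=cv2.INTER_CUBIC))
E
```

```text
-0.06 side reel right [ 0.57 -0.06  0.37] top [ 0.602 -0.06   0.405] bottom [ 0.597 -0.06   0.329]
-0.03 side reel right [ 0.561 -0.03   0.39 ] top [ 0.593 -0.03   0.424] bottom [ 0.588 -0.03   0.35 ]
0 side reel right [0.553 0.    0.41 ] top [0.584 0.    0.444] bottom [0.579 0.    0.371]
0.39 wrist reel low edge [ 0.567 -0.049  0.39 ] L [ 0.579 -0.026  0.39 ] R [ 0.58  -0.072  0.39 ]
0.42 wrist reel low edge [ 0.565 -0.039  0.42 ] L [ 0.575 -0.02   0.42 ] R [ 0.576 -0.058  0.42 ]
0.45 wrist reel low edge [ 0.563 -0.029  0.45 ] L [ 0.571 -0.014  0.45 ] R [ 0.572 -0.044  0.45 ]
0.48 wrist reel low edge [ 0.561 -0.019  0.48 ] L [ 0.567 -0.007  0.48 ] R [ 0.568 -0.03   0.48 ]
grip top wrist corners @.337 [array([ 0.4819, -0.0179,  0.337 ]), array([ 0.4793, -0.0423,  0.337 ]), array([ 0.4943, -0.0412,  0.337 ]), array([ 0.4965, -0.0203,  0.337 ]), array([ 0.4614, -0.0428,  0.337 ]), array([ 0.4605, -0.0292,  0.337 ])]
grip tri (array([ 0.48012123, -0.03704585,  0.3139229 ]), np.float64(0.005052940559692122))
loop bar? [[0.514, 0.139, 0.177], [0.516, 0.133, 0.197]]
loop bar? [[0.473, 0.148, 0.177], [0.477, 0.141, 0.197]]
loop bar? [[0.516, 0.126, 0.177], [0.518, 0.12, 0.197]]
[ 2.21517793e+01  2.59301795e+00  3.95303288e-01 -3.37994852e-02
 -8.78307674e+01  6.18454716e+01]
```

View pics/crop2.png

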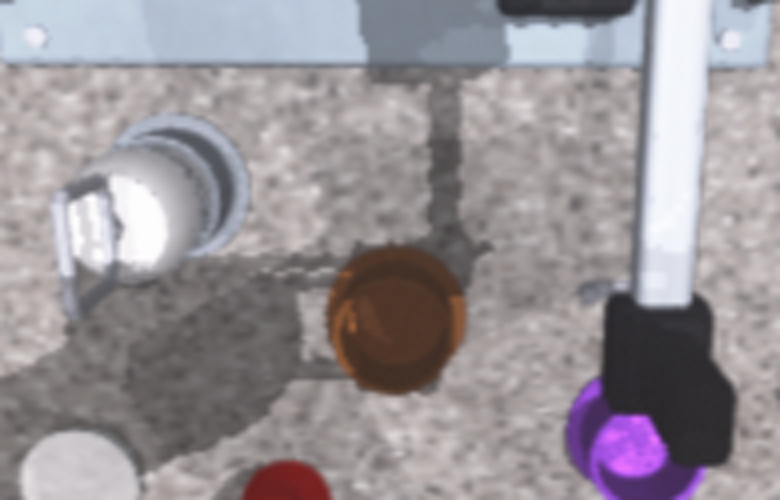

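The crop shows the grip's top face centred at about (702,418), the loop's top bar from (62,192) to (72,318), and the drive top at about (128,225). I'll turn the gripper 180° so its camera side stays clear of the mast and reel.

```bash
python3 - <<'E'
from h import *
W=load("w1");T=load("top0");S=load("side0")
q=lambda x,y:(150+x/4,90+y/4);t=lambda x,y:(215+(x-340)/3.3,125+y/3.3); s=lambda x,y:(185+x/3.4,85+y/3.4)
print([onplane(W,*q(702,418),z).round(4).tolist() for z in(.33,.337,.344)])
print(tri(W,q(702,418),T,t(705,188)),tri(W,q(702,418),S,s(293,130)))
print("bar",[onplane(W,*q(67,255),z).round(4).tolist() for z in(.177,.187,.197)])
a,b=[onplane(W,*q(*p),.187) for p in((62,192),(72,318))];print("len",np.linalg.norm(a-b),"dir",(a-b)[:2]/np.linalg.norm(a-b))
E
python3 -m pendant '[[[0,0,0],[0,0,0.15]],[[0,0,0],[0,0,0.3]],[[0,0,0],[0,0,0.45]],[[0,0,0],[0,0,0.6]],[[0,0,0],[0,0,0.75]],[[0,0,0],[0,0,0.9]],[[0,0,0],[0,0,1.05]],[[0,0,0],[0,0,1.2]],[[0,0,0],[0,0,1.35]],[[0,0,0],[0,0,1.5]]]'
python3 -m pendant '[[[0,0,0],[0,0,0.15]],[[0,0,0],[0,0,0.3]],[[0,0,0],[0,0,0.45]],[[0,0,0],[0,0,0.6]],[[0,0,0],[0,0,0.75]],[[0,0,0],[0,0,0.9]],[[0,0,0],[0,0,1.05]],[[0,0,0],[0,0,1.2]],[[0,0,0],[0,0,1.35]],[[0,0,0],[0,0,1.5]]]'
python3 -m pendant '[[[0,0,0],[0,0,0.1416]],[[0,0,0],[0,0,0.1416]],[[0,0,0],[0,0,0.1416]]]'
```

```text
[[0.4676, -0.0384, 0.33], [0.4702, -0.0369, 0.337], [0.4729, -0.0355, 0.344]]
(array([ 0.4722987 , -0.03501127,  0.34240094]), np.float64(0.0016057681056663464)) (array([ 0.47124028, -0.0363891 ,  0.33652682]), np.float64(0.0024815723526648748))
bar [[0.4927, 0.1449, 0.177], [0.4943, 0.1415, 0.187], [0.496, 0.138, 0.197]]
len 0.04279232915519226 dir [ 0.9921608  -0.12496782]
time_s: 3.25
tcp_pos: [0.474, 0.0224, 0.4721]
ee_rot: [[-0.036, -0.999, -0.0], [-0.999, 0.036, 0.0], [-0.0, 0.0, -1.0]]
wrist_force: [-0.2, 0.2, -1.2]
gripper_width: 1.0
gripper_force: 0.0
time_s: 4.25
tcp_pos: [0.474, 0.0224, 0.4721]
ee_rot: [[-0.999, -0.034, -0.0], [-0.034, 0.999, 0.0], [0.0, 0.0, -1.0]]
wrist_force: [-0.2, -0.2, 0.8]
gripper_width: 1.002
gripper_force: 0.0
time_s: 4.55
tcp_pos: [0.4741, 0.0217, 0.4722]
ee_rot: [[-0.995, 0.099, -0.0], [0.099, 0.995, 0.0], [0.0, 0.0, -1.0]]
wrist_force: [1.1, 0.3, 0.2]
gripper_width: 1.002
gripper_force: 0.0
```

```bash
python3 -m pendant '[[[-2,-30,0],[0,0,0]],[[-4,-58,0],[0,0,0]],[[-4,-58,0],[0,0,0]],[[-4,-58,30],[0,0,0]],[[-4,-58,60],[0,0,0]],[[-4,-58,85],[0,0,0]],[[-4,-58,102],[0,0,0]],[[-4,-58,102],[0,0,0]]]'; python3 - <<'E'
from h import *
S=cap("side","side1");W=cap("wrist","w2")
A=cv2.resize(S[0][90:215,205:315],None,fx=3.6,fy=3.6,interpolation=cv2.INTER_CUBIC)
B=cv2.resize(W[0],(400,300));o=np.zeros((450,796,3),np.uint8);o[:450,:396]=A;o[:300,396:]=B
cv2.imwrite("pics/c3.png",o)
E
```

```text
time_s: 5.35
tcp_pos: [0.4712, -0.037, 0.3678]
ee_rot: [[-0.995, 0.101, -0.006], [0.101, 0.995, -0.0], [0.005, -0.001, -1.0]]
wrist_force: [0.0, 0.2, 0.1]
gripper_width: 0.999
gripper_force: 0.0
```

View pics/c3.png

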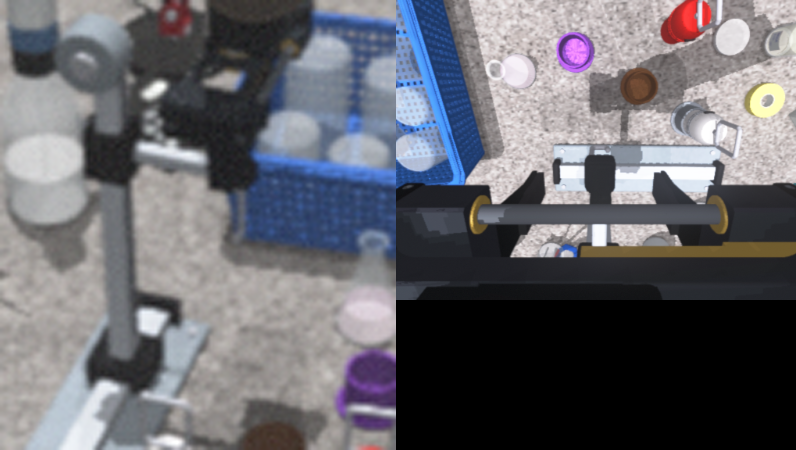

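The wrist view shows the grip at (600,172), midway between the fingers at about (530,200) and (675,200). I'll close now, holding the pose.

```bash
python3 -m pendant '[[[0,0,0],[0,0,0]],[[0,0,0],[0,0,0]],[[0,0,0],[0,0,0]],[[0,0,0],[0,0,0]],[[0,0,0],[0,0,0]],[[0,0,0],[0,0,0]],[[0,0,0],[0,0,0]],[[0,0,0],[0,0,0]]]' 0; python3 -m pendant '[[[0,0,0],[0,0,0]],[[0,0,0],[0,0,0]]]'
```

```text
time_s: 6.25
tcp_pos: [0.4722, -0.0376, 0.3702]
ee_rot: [[-0.995, 0.104, -0.0], [0.104, 0.995, -0.0], [0.0, -0.0, -1.0]]
wrist_force: [0.4, -0.1, -0.8]
gripper_width: 0.353
gripper_force: 0.0
time_s: 6.45
tcp_pos: [0.4723, -0.0374, 0.3702]
ee_rot: [[-0.995, 0.104, 0.0], [0.104, 0.995, 0.0], [0.0, 0.0, -1.0]]
wrist_force: [-0.0, 1.8, 0.7]
gripper_width: 0.173
gripper_force: 1.1
```

```bash
python3 -m pendant '[[[0,0,0],[0,0,0]],[[0,0,0],[0,0,0]],[[0,0,0],[0,0,0]]]'; python3 -m pendant '[[[0,0,1],[0,0,0]],[[0,0,2],[0,0,0]],[[0,0,3],[0,0,0]],[[0,0,4],[0,0,0]],[[0,0,4],[0,0,0]],[[0,0,4],[0,0,0]]]'
```

```text
time_s: 6.75
tcp_pos: [0.4722, -0.0375, 0.3702]
ee_rot: [[-0.995, 0.104, 0.0], [0.104, 0.995, 0.0], [-0.0, 0.0, -1.0]]
wrist_force: [-0.4, 1.4, 0.0]
gripper_width: 0.159
gripper_force: 30.0
time_s: 7.35
tcp_pos: [0.4722, -0.0377, 0.3675]
ee_rot: [[-0.995, 0.104, 0.001], [0.104, 0.995, -0.0], [-0.001, -0.0, -1.0]]
wrist_force: [-2.6, 2.2, 5.6]
gripper_width: 0.155
gripper_force: 30.0
```

```bash
python3 -m pendant '[[[0,0,4],[0,0,0]],[[0,0,8],[0,0,0]],[[0,0,12],[0,0,0]],[[0,0,16],[0,0,0]],[[0,0,20],[0,0,0]],[[0,0,24],[0,0,0]],[[0,0,28],[0,0,0]],[[0,0,32],[0,0,0]],[[0,0,36],[0,0,0]],[[0,0,40],[0,0,0]]]';python3 -m pendant '[[[0,0,3],[0,0,0]],[[0,0,6],[0,0,0]],[[0,0,7],[0,0,0]],[[0,0,7],[0,0,0]],[[0,0,7],[0,0,0]]]'; python3 - <<'E'
from h import *
S=cap("side","side2");T=cap("top","top2")
A=cv2.resize(S[0][130:265,190:320],None,fx=4,fy=4,interpolation=cv2.INTER_CUBIC)
cv2.imwrite("pics/c4.png",A)
print(r.sense()["tcp_pos"])
E
```

```text
time_s: 8.35
tcp_pos: [0.4721, -0.0379, 0.3287]
ee_rot: [[-0.995, 0.103, 0.002], [0.103, 0.995, -0.001], [-0.002, -0.001, -1.0]]
wrist_force: [-4.7, 2.5, 11.4]
gripper_width: 0.161
gripper_force: 30.0
time_s: 8.85
tcp_pos: [0.4722, -0.0379, 0.3205]
ee_rot: [[-0.995, 0.104, 0.001], [0.104, 0.995, -0.001], [-0.001, -0.001, -1.0]]
wrist_force: [-2.8, 0.5, 5.8]
gripper_width: 0.159
gripper_force: 30.0
[ 0.47217677 -0.03787126  0.32051132]
```

View pics/c4.png

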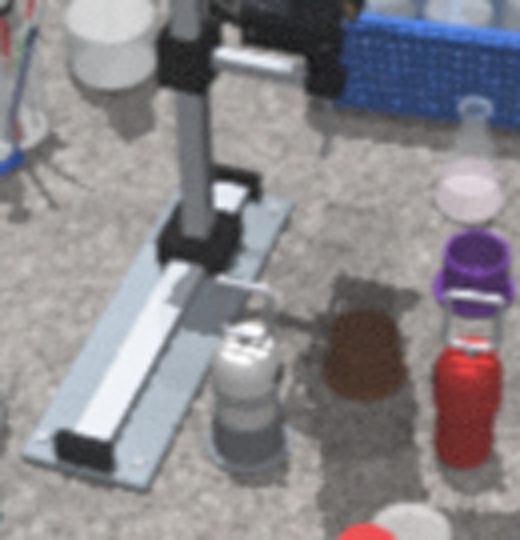

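The side crop shows the carriage pulled down, with the hook's bend at about (327,152), the loop's bar from (215,278) to (270,290), and a clear way between them. TCP travel puts the depth at about 50 mm, so I slide 130 mm and look closely before entering.

```bash
python3 - <<'E'
from h import *
S=load("side2");W=load("w1")
s=lambda x,y:(190+x/4,130+y/4)
def aty(cam,p,y):
    o,d=ray(cam,*p); return o+d*(y-o[1])/d[1]
print("hook underside",aty(S,s(326,156),-.0379).round(4))
for y in(.139,.1425,.146):print("bar",aty(S,s(243,284),y).round(4))
E
python3 -m pendant '[[[0,6,0],[0,0,0]],[[0,18,0],[0,0,0]],[[0,32,0],[0,0,0]],[[0,48,0],[0,0,0]],[[0,64,0],[0,0,0]],[[0,80,0],[0,0,0]],[[0,96,0],[0,0,0]],[[0,110,0],[0,0,0]],[[0,120,0],[0,0,0]],[[0,125,0],[0,0,0]]]';python3 -m pendant '[[[0,0,0],[0,0,0]],[[0,0,0],[0,0,0]]]'; python3 - <<'E'
from h import *
W=cap("wrist","w3");S=cap("side","side3");T=cap("top","top3")
p=proj(W,[.486,.11,.17]);q=proj(S,[.49,.11,.19]);print(p,q)
x,y=int(p[0])-50,max(int(p[1])-60,0);X,Y=int(q[0])-50,int(q[1])-75
print(x,y,X,Y)
A=cv2.resize(W[0][y:y+130,x:x+110],None,fx=3.8,fy=3.8,interpolation=cv2.INTER_CUBIC)
B=cv2.resize(S[0][Y:Y+130,X:X+95],None,fx=3.8,fy=3.8,interpolation=cv2.INTER_CUBIC)
cv2.imwrite("pics/c5.png",np.hstack([A,B]));print(A.shape,B.shape)
E
```

```text
hook underside [ 0.4707 -0.0379  0.1543]
bar [0.4969 0.139  0.1696]
bar [0.496  0.1425 0.173 ]
bar [0.495  0.146  0.1765]
time_s: 9.95
tcp_pos: [0.486, 0.0869, 0.3209]
ee_rot: [[-0.995, 0.103, 0.003], [0.103, 0.995, -0.001], [-0.003, -0.001, -1.0]]
wrist_force: [-0.3, -2.3, 6.3]
gripper_width: 0.159
gripper_force: 30.0
time_s: 10.15
tcp_pos: [0.4861, 0.0871, 0.3209]
ee_rot: [[-0.995, 0.103, 0.003], [0.103, 0.995, 0.001], [-0.003, 0.001, -1.0]]
wrist_force: [-0.1, 1.6, 6.5]
gripper_width: 0.161
gripper_force: 30.0
[284.8631067  190.44716525] [255.09626501 189.95208345]
234 130 205 114
(494, 418, 3) (494, 361, 3)
```

View pics/c5.png

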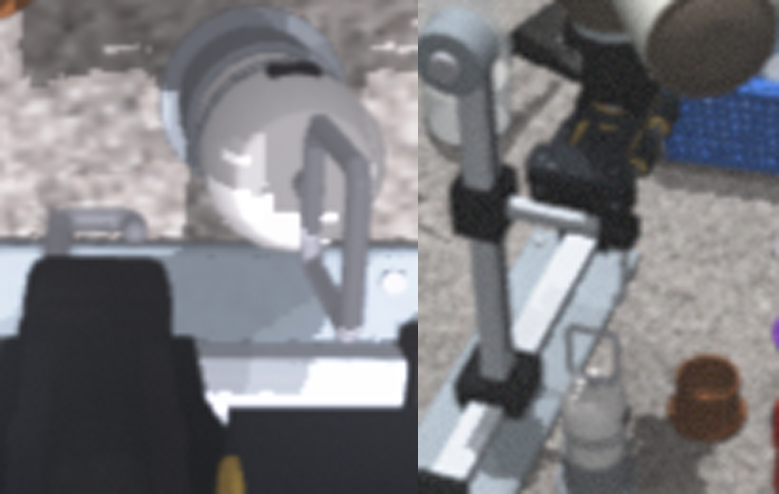

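The left panel (wrist) shows the hook's U with its shank at (57,235), tip at (135,228) and bend at (95,213). The loop's top bar runs from (357,165) to (350,330) and its bottom wire from (315,125) to (313,250). I triangulate the bar against the hook.

```bash
python3 - <<'E'
from h import *
W1=load("w1");W=load("w3");S=load("side3");S2=load("side2")
q=lambda x,y:(150+x/4,90+y/4);w=lambda x,y:(234+x/3.8,130+y/3.8);s=lambda x,y:(205+(x-418)/3.8,114+y/3.8)
s2=lambda x,y:(190+x/4,130+y/4)
b=w(354,250)
for n,c,p in(("w1",W1,q(67,255)),("side3",S,s(592,337)),("side2",S2,s2(243,284))):
    P,e=tri(W,b,c,p);print("bar",n,P.round(4),round(e,4))
ey=np.array([.1035,.9946]);ex=np.array([.9946,-.1035])
for z in(.16,.165,.17):
    P=onplane(W,*w(96,222),z);a,c=onplane(W,*w(57,230),z),onplane(W,*w(135,228),z)
    print("hook z",z,P.round(4),"y",(P[:2]@ey).round(4),"x",(P[:2]@ex).round(4),"sep",np.linalg.norm(a-c).round(4))
for z in(.175,.18,.185,.19,.195):
    P=onplane(W,*b,z);a,c=onplane(W,*w(357,165),z),onplane(W,*w(350,330),z)
    print("bar z",z,P.round(4),"y",(P[:2]@ey).round(4),"x",(P[:2]@ex).round(4),"len",np.linalg.norm(a-c).round(4))
P=onplane(W,*w(313,190),.134);print("bottom wire",P.round(4),(P[:2]@ey).round(4))
print("tcp y",np.array(r.sense()["tcp_pos"])[:2]@ey)
E
```

```text
bar w1 [0.4926 0.1459 0.1758] 0.0011
bar side3 [0.4947 0.1475 0.171 ] 0.0
bar side2 [0.4939 0.1463 0.1763] 0.0023
hook z 0.16 [0.485 0.087 0.16 ] y 0.1367 x 0.4734 sep 0.0192
hook z 0.165 [0.4834 0.0871 0.165 ] y 0.1367 x 0.4717 sep 0.0189
hook z 0.17 [0.4817 0.0873 0.17  ] y 0.1367 x 0.4701 sep 0.0185
bar z 0.175 [0.4931 0.1466 0.175 ] y 0.1969 x 0.4753 len 0.0409
bar z 0.18 [0.4912 0.1456 0.18  ] y 0.1956 x 0.4735 len 0.04
bar z 0.185 [0.4893 0.1445 0.185 ] y 0.1943 x 0.4717 len 0.0392
bar z 0.19 [0.4874 0.1434 0.19  ] y 0.1931 x 0.4699 len 0.0383
bar z 0.195 [0.4855 0.1423 0.195 ] y 0.1918 x 0.4681 len 0.0375
bottom wire [0.4905 0.1451 0.134 ] 0.1951
tcp y 0.13685482191282772
```

Bar centre is at z ≈ 0.177, which is the low end of the range, and 60 mm ahead of the hook along the rail. I lower another 7 mm for clearance, then slide in.

```bash
python3 -m pendant '[[[0,0,3],[0,0,0]],[[0,0,6],[0,0,0]],[[0,0,7],[0,0,0]],[[0,0,7],[0,0,0]],[[0,5,7],[0,0,0]],[[0,12,7],[0,0,0]],[[0,20,7],[0,0,0]],[[0,28,7],[0,0,0]],[[0,34,7],[0,0,0]],[[0,36,7],[0,0,0]]]';python3 -m pendant '[[[0,3,0],[0,0,0]],[[0,6,0],[0,0,0]],[[0,9,0],[0,0,0]],[[0,12,0],[0,0,0]],[[0,15,0],[0,0,0]],[[0,18,0],[0,0,0]],[[0,21,0],[0,0,0]],[[0,23,0],[0,0,0]],[[0,24,0],[0,0,0]],[[0,24,0],[0,0,0]]]'; python3 - <<'E'
from h import *
W=cap("wrist","w4");S=cap("side","side4")
p=proj(W,[.49,.145,.17]);q=proj(S,[.492,.145,.19]);print(p,q,r.sense()["tcp_pos"])
x,y=int(p[0])-50,max(int(p[1])-60,0);X,Y=int(q[0])-40,int(q[1])-50
print(x,y,X,Y)
A=cv2.resize(W[0][y:y+120,x:x+100],None,fx=4,fy=4,interpolation=cv2.INTER_CUBIC)
B=cv2.resize(S[0][Y:Y+120,X:X+95],None,fx=4,fy=4,interpolation=cv2.INTER_CUBIC)
cv2.imwrite("pics/c6.png",np.hstack([A,B]));print(A.shape,B.shape)
E
```

```text
time_s: 11.3
tcp_pos: [0.49, 0.1226, 0.314]
ee_rot: [[-0.995, 0.103, 0.004], [0.103, 0.995, -0.001], [-0.004, -0.0, -1.0]]
wrist_force: [2.0, -2.0, 6.2]
gripper_width: 0.161
gripper_force: 30.0
time_s: 12.3
tcp_pos: [0.4926, 0.1463, 0.3141]
ee_rot: [[-0.995, 0.103, 0.004], [0.103, 0.995, -0.0], [-0.004, 0.0, -1.0]]
wrist_force: [1.3, -1.5, 6.6]
gripper_width: 0.158
gripper_force: 30.0
[258.03087908 192.70823073] [251.70735814 197.64118355] [0.4926065  0.14621663 0.31414756]
208 132 211 147
(480, 400, 3) (480, 380, 3)
```

View pics/c6.png

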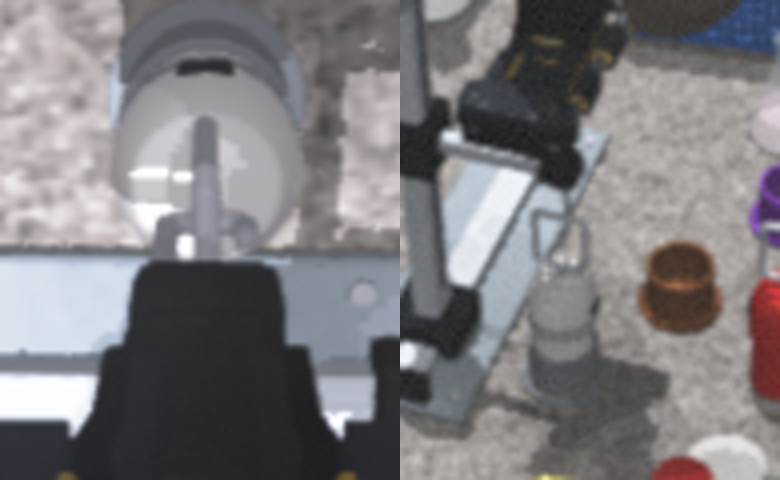

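The wrist panel shows the shank at x≈163 and the tip at x≈245, with the bar at x≈206 midway between them and nothing touching. I ease up, slowly near the expected contact at about +21 mm.

```bash
python3 -m pendant '[[[0,0,-1],[0,0,0]],[[0,0,-3],[0,0,0]],[[0,0,-5],[0,0,0]],[[0,0,-7],[0,0,0]],[[0,0,-9],[0,0,0]],[[0,0,-11],[0,0,0]],[[0,0,-12],[0,0,0]],[[0,0,-13],[0,0,0]],[[0,0,-13],[0,0,0]]]'; python3 -m pendant '[[[0,0,-0.5],[0,0,0]],[[0,0,-1],[0,0,0]],[[0,0,-1.5],[0,0,0]],[[0,0,-2],[0,0,0]],[[0,0,-2],[0,0,0]],[[0,0,-2],[0,0,0]]]'
```

```text
time_s: 13.3
tcp_pos: [0.4926, 0.1463, 0.3266]
ee_rot: [[-0.995, 0.103, 0.004], [0.103, 0.995, 0.0], [-0.004, 0.0, -1.0]]
wrist_force: [4.2, -1.6, 6.3]
gripper_width: 0.157
gripper_force: 30.0
time_s: 13.9
tcp_pos: [0.4926, 0.1463, 0.3287]
ee_rot: [[-0.995, 0.103, 0.004], [0.103, 0.995, 0.0], [-0.004, 0.001, -1.0]]
wrist_force: [4.5, -1.3, 5.6]
gripper_width: 0.156
gripper_force: 30.0
```

```bash
for i in 1; do python3 -m pendant '[[[0,0,-0.5],[0,0,0]],[[0,0,-1],[0,0,0]],[[0,0,-1.5],[0,0,0]],[[0,0,-2],[0,0,0]],[[0,0,-2],[0,0,0]],[[0,0,-2],[0,0,0]]]' | grep -E "tcp_pos|force"; done;  python3 -m pendant '[[[0,0,-0.5],[0,0,0]],[[0,0,-1],[0,0,0]],[[0,0,-1.5],[0,0,0]],[[0,0,-2],[0,0,0]],[[0,0,-2],[0,0,0]],[[0,0,-2],[0,0,0]]]'| grep -E "tcp_pos|force"
```

```text
tcp_pos: [0.4926, 0.1463, 0.3307]
wrist_force: [4.2, -1.3, 5.5]
gripper_force: 30.0
tcp_pos: [0.4926, 0.1463, 0.3321]
wrist_force: [5.3, -2.5, 4.4]
gripper_force: 30.0
```

```bash
python3 -m pendant '[[[0,0,-0.5],[0,0,0]],[[0,0,-1],[0,0,0]],[[0,0,-1],[0,0,0]],[[0,0,-1],[0,0,0]]]'| grep -E "tcp_pos|force"; python3 -c "
from station import r
print(r.sense()['wrist_force'],r.sense()['moment'])"
```

```text
tcp_pos: [0.4926, 0.1463, 0.3322]
wrist_force: [5.7, -1.5, 0.7]
gripper_force: 30.0
[ 5.74391182 -1.48310945  0.71738762] [-0.58837688 -1.82172705 -0.17987064]
```

Contact is felt: the TCP stalls at 0.332 m (hook about 38 mm down) and the wrist load has fallen from about 6 N to under 1 N, so the loop is carrying the pull. I release in place.

```bash
python3 -m pendant '[[[0,0,0],[0,0,0]],[[0,0,0],[0,0,0]],[[0,0,0],[0,0,0]],[[0,0,0],[0,0,0]],[[0,0,0],[0,0,0]],[[0,0,0],[0,0,0]]]' 0.6; python3 -m pendant '[[[0,0,0],[0,0,0]],[[0,0,0],[0,0,0]],[[0,0,0],[0,0,0]],[[0,0,0],[0,0,0]]]'
```

```text
time_s: 16.1
tcp_pos: [0.4913, 0.1465, 0.3322]
ee_rot: [[-0.995, 0.103, -0.0], [0.103, 0.995, -0.0], [0.0, -0.0, -1.0]]
wrist_force: [-0.8, -0.3, -0.3]
gripper_width: 0.571
gripper_force: 0.0
time_s: 16.5
tcp_pos: [0.4914, 0.1464, 0.3323]
ee_rot: [[-0.995, 0.104, 0.0], [0.104, 0.995, -0.0], [-0.0, 0.0, -1.0]]
wrist_force: [0.1, 0.4, -0.9]
gripper_width: 0.599
gripper_force: 0.0
```

```bash
python3 -m pendant '[[[0,0,-10],[0,0,0]],[[0,0,-30],[0,0,0]],[[0,0,-60],[0,0,0]],[[0,0,-90],[0,0,0]],[[0,0,-110],[0,0,0]],[[0,0,-120],[0,0,0]],[[0,0,-120],[0,0,0]],[[0,0,-120],[0,0,0]]]'; python3 - <<'E'
from h import *
W=cap("wrist","w5");S=cap("side","side5")
A=cv2.resize(W[0],(420,315));B=cv2.resize(S[0][120:280,190:320],None,fx=2.9,fy=2.9,interpolation=cv2.INTER_CUBIC)
o=np.zeros((B.shape[0],420+B.shape[1],3),np.uint8);o[:315,:420]=A;o[:,420:]=B
cv2.imwrite("pics/c7.png",o);print(o.shape)
E
```

```text
time_s: 17.3
tcp_pos: [0.4911, 0.1464, 0.4513]
ee_rot: [[-0.995, 0.104, -0.002], [0.104, 0.995, -0.0], [0.002, -0.001, -1.0]]
wrist_force: [0.3, 0.1, -0.5]
gripper_width: 0.6
gripper_force: 0.0
(464, 797, 3)
```

View pics/c7.png

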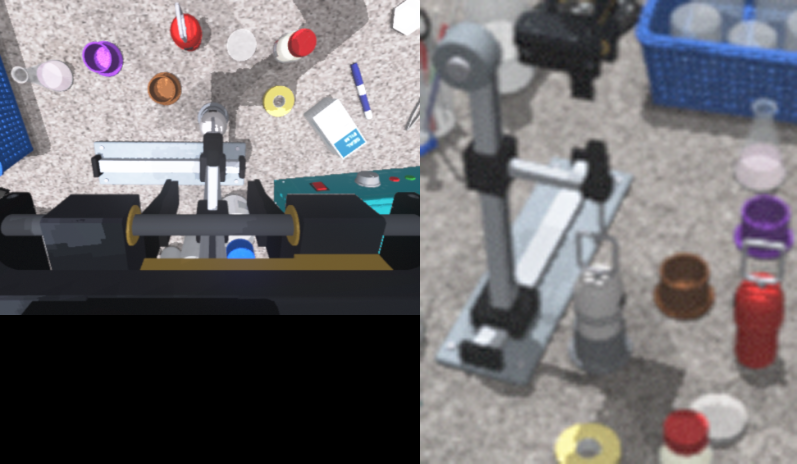

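The right panel shows the gripper clear above. The hook stays down, its shank running into the loop at (603,240), and the drive stands upright in its cup at (600,330). I hand in.

```bash
python3 -c "
from station import r
print(r.finish_job())"
```

```text
the job is handed in; nothing more can be done
None
```

I hooked the sprung hook into the loop, about 38 mm down by TCP travel with the loop carrying its pull, then released it and handed the job in at about 17 s; the final picture shows the drive upright in its cup, but no verdict came back.

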